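# Show a big marble under the inspection ring, then tip it into the ashtray

## Robot

A 7-joint arm with a two-finger parallel gripper is mounted at the origin on the work surface. World frame = base frame: x ahead of the robot, y to its left, z up, the work surface at z = 0. Lengths are in m, angles in rad, forces in N, time in s.
With the tool pointing down it reaches from about 0.4 to 0.875 m from the base axis. Payload 4.4 kg.
Tool frame: the origin (TCP) lies at the very end of the fingers, on their centre line; the grasp point (between the pads) lies 19 mm behind it; z points along the fingers, y is the line along which they close (so a half turn about z gives the same grasp; the last joint's range is limited). The gripper opens to 85 mm and grips with 20 to 120 N. Pads are 22 mm wide; open, the fingers measure 114 mm over their backs; the gripper's body (76 mm by 85 mm) begins 54 mm behind the grasp point. The pads swing forward as they close: fully open they stand 13 mm farther back than shut.
Start: joints at [-1.184, 0.628, 0.038, 1.517, -0.027, 0.996, -0.02], TCP at [0.284, 0.585, 0.231] pointing down, gripper open.
Joint ranges: [-3.06, 3.06], [-0.37, 2.12], [-1.25, 1.32], [0.18, 2.47], [-1.1, 4.24], [0.23, 1.98], [-2.94, 2.94]. Speed limits (rad/s): [2.57, 2.57, 3.14, 3.14, 3.14, 3.14, 3.14].

## Interface

Orientations are given as a 3x3 rotation matrix whose columns are the frame's x, y, z axes.
In Python, from workcell import get_obs, vision, ctrl gives the robot as it stands.
- The arm moves only by the tool carry_out, never from a script. Its argument "commands" is a list that holds one entry, the list of rows, each a list of 5 numbers: the opening, from 0 (shut) to 1 (fully open), then the shift along the world's x, y, z normalised to -1 to 1, where 1 is 250 mm, then the turn about the world's z normalised to -1 to 1, where 1 is pi rad. In form: [[[fingers, dx, dy, dz, roll], ...]]. A call has exactly 10 rows; each row is the pose to reach, as a shift and turn from the pose commanded when the call began, turning the shorter way round; what a row does not reach only later rows make up. A row lasts 1/10 s, in which the tool goes at most 50 mm and 8.59 degrees, less where a joint would pass 70% of its speed; a pose out of reach is approached as far as the arm can. A call with a number of a shift or a turn outside -1 to 1 is refused whole. A call with a gripper value outside its range is refused whole. The fingers move at their own pace and stop on an object; the grip force is fixed at half the most. Time passes only in rows, so rows that repeat a pose let the fingers close, or fill a call up. It gives the time, the measured TCP pose, the force, the opening and the grip force at its end, in the units of the state.
- get_obs(): the state, without advancing time (a new reading comes with each control period).
- vision.snapshot(name): name is "side" or "top"; returns the picture (420x560x3 uint8, red, green, blue); there is no depth.
- vision.camera_params(name): a dict with "fovy" (degrees; the focal length in pixels is half the picture's height over the tangent of half this angle, whatever the lens; pixels are square), "cx", "cy" (the principal point, pixels), "R" (3x3) and "t" (3): a world point X has camera coordinates R X + t. Camera axes: x right, y down, z forward; pixel columns grow to the right and rows downward; lengths in m; the calibration is good to about 2 mm. A picture is of the moment at which its call begins. camera_params takes no time and is no camera call.
- ctrl.hand_in(): hands the job in; it is judged then, once.
The state is a dict: "time": time; "joint_pos": joint angles; "qd": joint speeds; "joint_efforts": joint torques, N m; "ee_pos": TCP position; "tcp_rot": TCP orientation; "ft_force": force on the tool from outside, world axes, zero at the start; "ft_torque": the same for the moment, N m; "width": opening from 0.0 (shut) to 1.0 (fully open); "grasp_force": force on a finger pad.
Only numpy, scipy, OpenCV 4.12 (cv2) and the standard library are available. Lean on these libraries where they do the work, as an engineer would, in place of code of your own. Each camera call takes 0.05 s, during which the arm holds its last target. There are 200 camera calls.

## Task

Press the rubber paddle of the spring-loaded chute to roll the big green marble along it, bring the marble to rest under the brass inspection ring and keep it still and centred there (to within 15 mm) for at least 4 seconds while it is checked for chips. Then roll it on off the open end into the bakelite ashtray and let the chute spring back to its home tilt. Do not touch the marble, keep it slower than 0.4 m/s on the chute, do not spill it, and leave the ring, the ashtray and the other goods where they are.

Things in the scene. Friction and masses are not known exactly. Their poses are not given: they have to be found in the camera images.
- stand: Fixed wooden stand of the tilting chute. Origin on the work surface, straight under the chute's pivot; y axis points level along the chute towards its open end, x is level and crosswise (the paddle is on the -x side), z up. The pivot is an axis along x, 60 mm above the origin. Plinth 130 mm (x) by 300 mm (y from -180 to 120), 12 mm thick.
- chute (a joint): Tilt of the chute, rad; 0 at home (where the spring holds it at the start: open end raised 0.07 rad), growing as the paddle is pressed; 0.07 = level; 0.15 = stop, open end 0.08 rad low. Spring 5 Nm/rad, preload 0.8 Nm at home, damping 1 Nm s/rad, chute 0.6 kg: the paddle takes about 5 N near home, 6 to 7 N level, 9 N at the stop. Released, it goes home by itself in about 1 s.
- paddle (a point): Centre of the top of the round black rubber paddle, 46 mm across, 8 mm thick, on a steel arm at the robot side of the chute near its open end: 95 mm to -x, 180 mm to +y and 34 mm above the pivot in the chute's frame. Its top is about 107 mm above the work surface at home, 94 mm with the chute level. Press it with shut fingers: 1.8 mm down is 0.01 rad.
- loupe (a joint): Where the brass ring is clamped along the chute, in m: the ring's centre lies at y = -0.060 + this value along the chute (from the pivot, positive towards the open end), 0 to 0.14. Differs each time, clamped tight (15 N); leave it.
- ring_mark (a point): Where the marble's centre must be kept: on the chute's centre line under the middle of the brass ring, at the height of the marble's centre. Its y axis points along the chute to the open end and tilts with it. The ring lies flat, 64 mm across outside (wire 6 mm), 47 mm above this point, on an arm from the far (+x) side wall; the marble passes under it.
- marble_center (a point): Centre of the green glass marble, 40 mm in diameter, nominally 84 g. It starts at rest against the load stop at the closed low end, at y = -190 mm along the chute.
- ashtray_floor (a point): Centre of the inner floor of the loose round black bakelite ashtray (0.45 kg) on the work surface below the open end. Floor 12 mm above the work surface, rim 34 mm; 132 mm across outside, about 100 mm inside at the floor. Its near rim is under the chute's lip; a marble that rolls off the lip drops into it, its centre then 32 mm above the work surface.
- ashtray: The same ashtray; origin at the centre of its underside, z up.
- marble: The green marble as a body; its origin is a point of its skin that turns as it rolls: use marble_center for its place.
- shot_glass: Bystander: chrome shot glass, 48 mm across, 60 mm high, origin at the centre of its underside. Leave it.
- jug: Bystander: clay jug, 110 mm across, 150 mm high, origin at the centre of its underside. Leave it.
- doorstop: Bystander: black rubber doorstop wedge, 110 x 38 x 36 mm, origin at the centre of its underside. Leave it.
- load_stop (a point): Middle of the stop that closes the low end of the chute, at y = -210 mm along the chute from the pivot, 21 mm above the V's bottom line. The chute is a straight V trough 420 mm long, lined grey; each face slopes 20 degrees, so the marble's centre runs 21.3 mm above the bottom line and rolls with about 0.69 g x sin(tilt from level), with little drag.
- lip (a point): Bottom of the V at the open end of the chute, at y = +210 mm along the chute; the pivot axis crosses the V's bottom line at y = 0. The side walls reach 30 mm above the bottom line and are 74 mm apart over their outsides. Axes: y along the chute to the open end, tilting with it.

How it is judged:
By the outcome, as a careful person would: the job done as asked, in the order asked, and still so for the second after the job is handed in, with the robot touching nothing.
It also fails if it takes over 67 s, if anything falls off the work surface, if the arm or the gripper's body presses on something with over 40 N, if the wrist force passes 120 N, or if a joint passes its speed limit or range.

## Working session

There is one attempt and no reset: what is moved stays moved. The work goes in short steps, Python scripts to look and compute and a tool call to move; the robot and the scene stay as the last step left them, time stands still between calls to the robot, and variables do not carry over. Pictures are saved under pics/ and viewed, at most 10 in all, crops included, and the job is handed in when it is done.

Besides the shell and the picture viewer there is one more tool, called after "Request:" by a JSON object that holds its "name" and its "arguments", one argument or row to a line. carry_out: Moves the arm, as the interface text tells. Its arguments: {"type":"object","properties":{"commands":{"type":"array"}},"required":["commands"]}

```bash
mkdir -p pics; ls
python3 - <<'E'
from workcell import get_obs, vision
import cv2, numpy as np
o=get_obs(); print(o['time'],o['ee_pos'],o['tcp_rot'],o['ft_force'])
for n in('side','top'):
    im=vision.snapshot(n); cv2.imwrite(f'pics/{n}0.png',im[:,:,::-1]); print(n,vision.camera_params(n))
E
```

```text
pics
0.0 [0.28406508 0.58393402 0.23039089] [[-8.99205451e-01  4.37525811e-01 -8.49418573e-04]
 [ 4.37526635e-01  8.99203816e-01 -1.71473840e-03]
 [ 1.35581140e-05 -1.91354537e-03 -9.99998169e-01]] [-0.66389662 -0.23791463  0.43839514]
side {'fovy': 44.36908227107029, 'cx': 274.4965438342752, 'cy': 208.7815755168508, 'R': array([[ 0.77703096, -0.62918519,  0.01867837],
       [-0.40320052, -0.52029287, -0.75281118],
       [ 0.48337587,  0.57742647, -0.65797146]]), 't': array([-0.4477016 ,  0.24990221,  1.24209809])}
top {'fovy': 51.48393760328485, 'cx': 287.1169612404242, 'cy': 213.86164375289482, 'R': array([[-0.01073197, -0.99952087, -0.02903212],
       [-0.99664907,  0.01304658, -0.08074906],
       [ 0.08108914,  0.02806824, -0.99631156]]), 't': array([-0.06461659,  0.50277234,  0.98767837])}
```

View pics/side0.png

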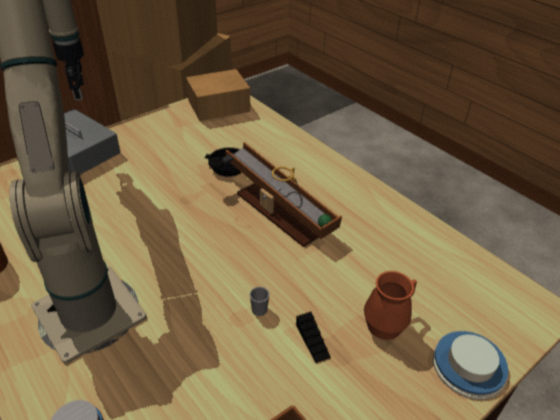

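View pics/top0.png

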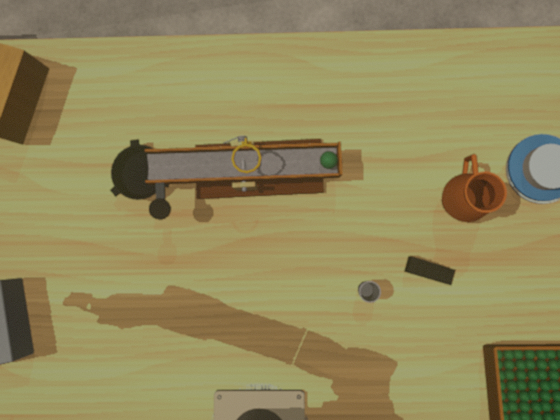

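The top view shows the paddle at (160,208), the ring centre near (246,157), the marble at (329,160) and the ashtray at (137,172). The chute runs along world +y, with its open end to the left. The shot glass (370,291), doorstop and jug are well away from it.

```bash
cat > h.py <<'E'
import numpy as np, cv2
from workcell import vision, get_obs, ctrl
P={n:vision.camera_params(n) for n in('side','top')}
def ray(n,px):
    p=P[n]; f=210/np.tan(np.radians(p['fovy']/2)); R=np.array(p['R'])
    d=R.T@np.array([(px[0]-p['cx'])/f,(px[1]-p['cy'])/f,1]); return -R.T@np.array(p['t']),d
def onz(n,px,z):
    c,d=ray(n,px); return c+d*(z-c[2])/d[2]
def proj(n,X):
    p=P[n]; f=210/np.tan(np.radians(p['fovy']/2)); q=np.array(p['R'])@X+p['t']
    return f*q[0]/q[2]+p['cx'],f*q[1]/q[2]+p['cy']
def two(a,b):
    (c1,d1),(c2,d2)=ray('top',a),ray('side',b)
    k=np.linalg.lstsq(np.c_[d1,-d2],c2-c1,rcond=None)[0]
    return (c1+k[0]*d1+c2+k[1]*d2)/2, np.linalg.norm(c1+k[0]*d1-c2-k[1]*d2)
def blobs(im,lo,hi,box,minA=15):
    x0,y0,x1,y1=box; m=cv2.inRange(cv2.cvtColor(im,cv2.COLOR_RGB2HSV),lo,hi)
    k=np.zeros_like(m); k[y0:y1,x0:x1]=m[y0:y1,x0:x1]
    n,_,s,c=cv2.connectedComponentsWithStats(k)
    return sorted([(int(s[i][4]),s[i][:4].tolist(),c[i].round(1).tolist()) for i in range(1,n) if s[i][4]>=minA],reverse=True)
E
python3 - <<'E'
from h import *
t=cv2.imread('pics/top0.png')[:,:,::-1]; s=cv2.imread('pics/side0.png')[:,:,::-1]
print('marble top',blobs(t,(55,100,30),(90,255,255),(140,140,345,185)))
print('marble side',blobs(s,(55,100,30),(90,255,255),(220,140,345,240)))
print('paddle',blobs(t,(0,0,0),(180,255,50),(140,180,185,225)))
print('ring top',blobs(t,(18,120,110),(32,255,255),(225,138,268,178)))
print('ring side',blobs(s,(18,120,110),(32,255,255),(262,160,305,190)))
print('ash',blobs(t,(0,0,0),(180,255,50),(105,130,150,205)))
big=np.hstack([cv2.resize(t[130:225,100:350],None,fx=3,fy=3,interpolation=2)]); cv2.imwrite('pics/c0.png',big[:,:,::-1])
E
```

```text
marble top [(105, [322, 153, 12, 13], [327.1, 158.5])]
marble side [(83, [319, 215, 12, 11], [323.8, 219.3])]
paddle [(75, [140, 185, 15, 13], [146.8, 191.7]), (17, [140, 180, 8, 7], [143.3, 182.6])]
ring top [(293, [230, 138, 31, 35], [245.8, 154.2])]
ring side [(86, [276, 166, 20, 13], [287.5, 170.4]), (22, [272, 169, 8, 12], [274.1, 174.5])]
ash [(538, [112, 146, 38, 52], [126.4, 172.5]), (65, [134, 153, 13, 22], [142.6, 164.9]), (38, [136, 176, 12, 11], [142.1, 180.1])]
```

View pics/c0.png

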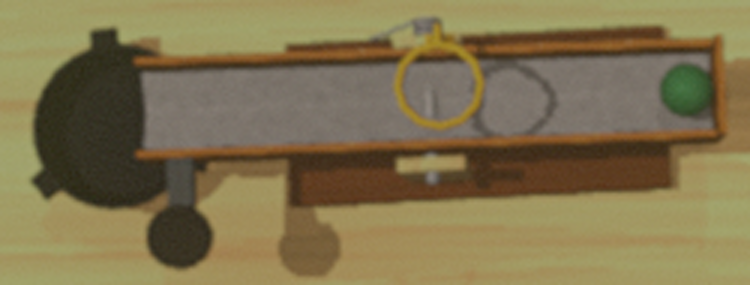

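The crop puts the paddle centre at about (160,208.7), the ring at (246.5,158), the marble at (328.8,159.8) and the lip at (146,166). Next I'll turn these into positions.

```bash
cat >> h.py <<'E'
def circ(im,lo,hi,box):
    x0,y0,x1,y1=box; m=cv2.inRange(cv2.cvtColor(im,cv2.COLOR_RGB2HSV),lo,hi)[y0:y1,x0:x1]
    c=max(cv2.findContours(m,cv2.RETR_EXTERNAL,cv2.CHAIN_APPROX_NONE)[0],key=cv2.contourArea)
    e=cv2.fitEllipse(c); return (e[0][0]+x0,e[0][1]+y0),e[1]
E
python3 - <<'E'
from h import *
t=cv2.imread('pics/top0.png')[:,:,::-1]; s=cv2.imread('pics/side0.png')[:,:,::-1]
pp=circ(t,(0,0,0),(180,255,75),(140,198,180,225)); print('paddle px',pp)
mm=circ(t,(50,60,20),(95,255,255),(312,145,342,178)); print('marble',mm)
rr=circ(t,(18,110,90),(32,255,255),(225,144,268,178)); print('ring',rr)
rs=circ(s,(15,110,90),(32,255,255),(262,160,305,190)); print('ring side',rs)
ms=circ(s,(50,60,20),(95,255,255),(310,205,340,235)); 
print('two-view marble',two(mm[0],ms[0]),'ring',two(rr[0],rs[0]))
pd=onz('top',pp[0],.107); mc=onz('top',mm[0],.068); print(pd,mc)
a=.07;ca,sa=np.cos(a),np.sin(a)
loc=lambda x,s,n:np.array([x,s*ca-n*sa]) # level plan coords
A,B=loc(-.095,.18,.034),loc(0,-.19,.0213)
print('dist',np.linalg.norm(A-B),np.linalg.norm((pd-mc)[:2]))
d=complex(*(pd-mc)[:2])/complex(*(A-B)); th=np.angle(d)
Rz=np.array([[np.cos(th),-np.sin(th)],[np.sin(th),np.cos(th)]])
O=((pd+mc)[:2]-Rz@(A+B))/2; print('origin',O,'yaw',th)
lo=lambda x,s,n:np.r_[O+Rz@loc(x,s,n),.06+s*sa+n*ca]
print('lip px',proj('top',lo(0,.21,0)),'load stop',proj('top',lo(0,-.21,.021)))
sr=0
for i in range(5):
    z=.06+sr*sa+.0683*ca; p=onz('top',rr[0],z); q=Rz.T@(p[:2]-O); sr=(q[1]+.0683*sa)/ca
print('ring s',sr,'x',q[0],'z',z)
ash=onz('top',(137,172),.034);print(ash)
np.savez('cal.npz',O=O,th=th,sr=sr)
E
```

```text
paddle px ((159.42890739440918, 208.10934829711914), (19.277307510375977, 20.162315368652344))
marble ((327.8753242492676, 159.20723056793213), (14.099653244018555, 14.761180877685547))
ring ((245.3758544921875, 157.20524501800537), (28.25979232788086, 31.879718780517578))
ring side ((285.22798919677734, 173.896897315979), (16.255428314208984, 38.83717727661133))
two-view marble (array([ 0.61564595, -0.16246303,  0.07746537]), np.float64(0.0018496647091069815)) ring (array([0.61639243, 0.01052543, 0.12583611]), np.float64(0.0070432692276274555))
[0.51069704 0.19898109 0.107     ] [ 0.61837548 -0.16365814  0.068     ]
dist 0.38026354134471946 0.37828806821503613
origin [0.61175518 0.02629474] yaw 0.03613651988582697
lip px (np.float64(148.30420390161396), np.float64(167.85451201547505)) load stop (np.float64(337.2367504614616), np.float64(158.76777529865046))
ring s -0.009190778026744293 x 0.0009082896550955059 z 0.1274899041357375
[0.60277152 0.27633325 0.034     ]
```

Request:
{"name": "carry_out", "arguments": {
  "commands": [
    [[0,0.1,-0.12,0,0],[0,0.2,-0.24,0,0],[0,0.3,-0.36,0,0],[0,0.4,-0.48,0,0],[0,0.5,-0.6,0,0],[0,0.6,-0.72,0,0],[0,0.7,-0.84,0,0],[0,0.8,-0.96,0,0],[0,0.9,-1.0,0,0],[0,0.908,-1.0,0,0]]
  ]
}}

```text
time: 1.1
ee_pos: [0.5153, 0.3304, 0.231]
tcp_rot: [[-0.896, 0.444, 0.002], [0.444, 0.896, -0.002], [-0.003, -0.001, -1.0]]
ft_force: [-0.4, 0.0, 0.2]
width: 0.003
grasp_force: 0.0
```

Request:
{"name": "carry_out", "arguments": {
  "commands": [
    [[0,0,-0.15,0,0],[0,0,-0.3,0,0],[0,0,-0.45,-0.05,0],[0,0,-0.536,-0.2,0],[0,0,-0.536,-0.35,0],[0,0,-0.536,-0.4,0],[0,0,-0.536,-0.43,0],[0,0,-0.536,-0.45,0],[0,0,-0.536,-0.45,0],[0,0,-0.536,-0.45,0]]
  ]
}}

```text
time: 2.1
ee_pos: [0.512, 0.2014, 0.1198]
tcp_rot: [[-0.9, 0.437, 0.002], [0.437, 0.9, 0.001], [-0.001, 0.002, -1.0]]
ft_force: [-0.1, -0.2, -0.2]
width: 0.001
grasp_force: 0.0
```

Request:
{"name": "carry_out", "arguments": {
  "commands": [
    [[0,0,0,-0.02,0],[0,0,0,-0.04,0],[0,0,0,-0.05,0],[0,0,0,-0.06,0],[0,0,0,-0.07,0],[0,0,0,-0.08,0],[0,0,0,-0.08,0],[0,0,0,-0.08,0],[0,0,0,-0.08,0],[0,0,0,-0.08,0]]
  ]
}}

```text
time: 3.1
ee_pos: [0.5114, 0.2023, 0.0996]
tcp_rot: [[-0.9, 0.437, 0.001], [0.437, 0.9, 0.002], [0.0, 0.002, -1.0]]
ft_force: [-1.4, 2.7, 7.2]
width: -0.004
grasp_force: 3.4
```

```bash
cat >> h.py <<'E'
C=np.load('cal.npz') if __import__('os').path.exists('cal.npz') else None
def mpos(tilt=0.):
    "marble s along the chute from a new top picture; tilt = how high the open end is, rad"
    im=vision.snapshot('top'); c,e=circ(im,(50,60,20),(95,255,255),(130,135,345,190))
    O,th=C['O'],float(C['th']); Rz=np.array([[np.cos(th),-np.sin(th)],[np.sin(th),np.cos(th)]]); s=0
    for _ in range(4):
        p=onz('top',c,.06+s*np.sin(tilt)+.0213*np.cos(tilt)); q=Rz.T@(p[:2]-O); s=(q[1]+.0213*np.sin(tilt))/np.cos(tilt)
    return s,q[0],e,im
E
python3 - <<'E'
from h import *
for i in range(3):
    o=get_obs(); s,x,e,im=mpos(.03); print(o['time'],o['ee_pos'],o['ft_force'],s,x,e)
cv2.imwrite('pics/t1.png',cv2.resize(im[100:260,90:370],None,fx=2.5,fy=2.5)[:,:,::-1])
E
```

```text
3.1 [0.51136927 0.20231031 0.09955278] [-1.44337468  2.7397697   7.19027293] -0.18922026850512774 -0.0001563848831341172 (14.752545356750488, 15.171282768249512)
3.15 [0.51134445 0.20229534 0.0995677 ] [-1.73968929  1.95409463  6.57776171] -0.1892949456204503 -0.0002260868930014356 (14.431812286376953, 15.016655921936035)
3.2 [0.51136413 0.20233836 0.09958142] [-1.65541304  2.49170595  6.52095313] -0.18935011063250273 -0.0002714770608531208 (14.59070110321045, 15.250578880310059)
```

View pics/t1.png

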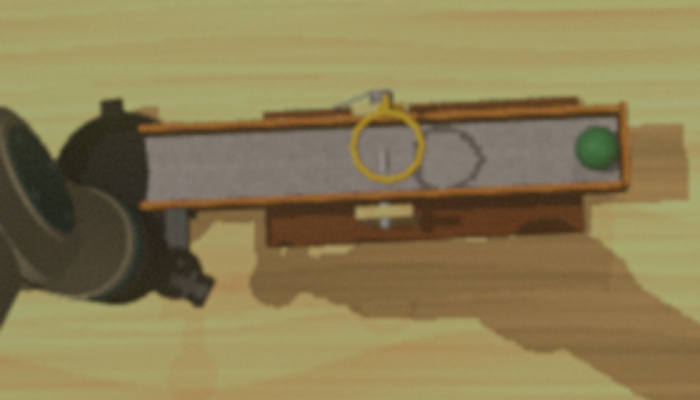

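The arm leaves both the marble and the ring visible, and the wrist reads about 7 N, as expected. Now a first gentle roll past level, then back to the estimated level.

Request:
{"name": "carry_out", "arguments": {
  "commands": [
    [[0,0,0,-0.016,0],[0,0,0,-0.032,0],[0,0,0,-0.032,0],[0,0,0,-0.032,0],[0,0,0,-0.032,0],[0,0,0,-0.032,0],[0,0,0,-0.032,0],[0,0,0,-0.032,0],[0,0,0,-0.022,0],[0,0,0,-0.022,0]]
  ]
}}

```text
time: 4.25
ee_pos: [0.5113, 0.2032, 0.0944]
tcp_rot: [[-0.9, 0.436, 0.001], [0.436, 0.9, 0.003], [0.001, 0.004, -1.0]]
ft_force: [-2.2, 5.0, 8.9]
width: 0.0
grasp_force: 4.1
```

```bash
cat > look.py <<'E'
import sys; from h import *
T=[];S=[]
for i in range(int(sys.argv[1])):
    o=get_obs(); s=mpos(0.)[0]; T.append(o['time']);S.append(s); print(round(o['time'],2),'z %.5f y %.4f fz %.1f s %.4f'%(o['ee_pos'][2],o['ee_pos'][1],o['ft_force'][2],s))
if len(T)>1: print('v %.4f'%np.polyfit(T,S,1)[0],'to go %.4f'%(float(C['sr'])-S[-1]))
E
python3 look.py 3
```

```text
4.25 z 0.09443 y 0.2032 fz 8.9 s -0.1893
4.3 z 0.09436 y 0.2032 fz 7.6 s -0.1893
4.35 z 0.09436 y 0.2032 fz 8.4 s -0.1890
v 0.0037 to go 0.1798
```

Request:
{"name": "carry_out", "arguments": {
  "commands": [
    [[0,0,0,-0.008,0],[0,0,0,-0.014,0],[0,0,0,-0.014,0],[0,0,0,-0.014,0],[0,0,0,-0.014,0],[0,0,0,-0.014,0],[0,0,0,-0.014,0],[0,0,0,-0.014,0],[0,0,0,-0.014,0],[0,0,0,-0.014,0]]
  ]
}}

```text
time: 5.4
ee_pos: [0.5114, 0.2038, 0.0909]
tcp_rot: [[-0.9, 0.436, 0.001], [0.436, 0.9, 0.004], [0.001, 0.004, -1.0]]
ft_force: [-2.7, 5.0, 8.9]
width: -0.0
grasp_force: 4.5
```

```bash
python3 look.py 3
```

```text
5.4 z 0.09089 y 0.2038 fz 8.9 s -0.1888
5.45 z 0.09091 y 0.2038 fz 9.0 s -0.1886
5.5 z 0.09091 y 0.2038 fz 9.3 s -0.1884
v 0.0037 to go 0.1792
```

Request:
{"name": "carry_out", "arguments": {
  "commands": [
    [[0,0,0,-0.008,0],[0,0,0,-0.008,0],[0,0,0,-0.008,0],[0,0,0,-0.008,0],[0,0,0,-0.008,0],[0,0,0,-0.008,0],[0,0,0,-0.008,0],[0,0,0,-0.008,0],[0,0,0,-0.008,0],[0,0,0,-0.008,0]]
  ]
}}

```text
time: 6.55
ee_pos: [0.5114, 0.2041, 0.089]
tcp_rot: [[-0.9, 0.436, 0.001], [0.436, 0.9, 0.004], [0.001, 0.005, -1.0]]
ft_force: [-4.1, 5.3, 8.9]
width: -0.003
grasp_force: 4.7
```

```bash
python3 look.py 3
```

```text
6.55 z 0.08899 y 0.2041 fz 8.9 s -0.1870
6.6 z 0.08899 y 0.2041 fz 9.2 s -0.1870
6.65 z 0.08898 y 0.2041 fz 8.9 s -0.1869
v 0.0005 to go 0.1777
```

Request:
{"name": "carry_out", "arguments": {
  "commands": [
    [[0,0,0,-0.008,0],[0,0,0,-0.008,0],[0,0,0,-0.008,0],[0,0,0,-0.008,0],[0,0,0,-0.008,0],[0,0,0,-0.008,0],[0,0,0,-0.008,0],[0,0,0,-0.008,0],[0,0,0,-0.008,0],[0,0,0,-0.008,0]]
  ]
}}

```text
time: 7.7
ee_pos: [0.5114, 0.2043, 0.087]
tcp_rot: [[-0.9, 0.435, 0.001], [0.435, 0.9, 0.005], [0.001, 0.005, -1.0]]
ft_force: [-2.6, 5.9, 9.6]
width: -0.002
grasp_force: 4.9
```

```bash
python3 look.py 3
```

```text
7.7 z 0.08703 y 0.2043 fz 9.6 s -0.1704
7.75 z 0.08701 y 0.2044 fz 9.6 s -0.1691
7.8 z 0.08703 y 0.2044 fz 10.4 s -0.1677
v 0.0274 to go 0.1585
```

Request:
{"name": "carry_out", "arguments": {
  "commands": [
    [[0,0,0,0,0],[0,0,0,0,0],[0,0,0,0,0],[0,0,0,0,0],[0,0,0,0,0],[0,0,0,0,0],[0,0,0,0,0],[0,0,0,0,0],[0,0,0,0,0],[0,0,0,0,0]]
  ]
}}

```text
time: 8.85
ee_pos: [0.5114, 0.2044, 0.087]
tcp_rot: [[-0.9, 0.435, 0.001], [0.435, 0.9, 0.005], [0.001, 0.005, -1.0]]
ft_force: [-2.9, 6.2, 10.1]
width: 0.002
grasp_force: 4.8
```

```bash
python3 look.py 3
```

```text
8.85 z 0.08702 y 0.2044 fz 10.1 s -0.1305
8.9 z 0.08698 y 0.2044 fz 9.9 s -0.1285
8.95 z 0.08699 y 0.2044 fz 9.1 s -0.1263
v 0.0418 to go 0.1171
```

Request:
{"name": "carry_out", "arguments": {
  "commands": [
    [[0,0,0,0,0],[0,0,0,0,0],[0,0,0,0,0],[0,0,0,0,0],[0,0,0,0,0],[0,0,0,0,0],[0,0,0,0,0],[0,0,0,0,0],[0,0,0,0,0],[0,0,0,0,0]]
  ]
}}

```text
time: 10.0
ee_pos: [0.5113, 0.2044, 0.087]
tcp_rot: [[-0.9, 0.435, 0.001], [0.435, 0.9, 0.005], [0.001, 0.005, -1.0]]
ft_force: [-2.4, 6.1, 9.4]
width: -0.0
grasp_force: 4.7
```

```bash
python3 look.py 3
```

```text
10.0 z 0.08697 y 0.2044 fz 9.4 s -0.0807
10.05 z 0.08698 y 0.2044 fz 9.4 s -0.0787
10.1 z 0.08698 y 0.2044 fz 9.7 s -0.0760
v 0.0472 to go 0.0668
```

Request:
{"name": "carry_out", "arguments": {
  "commands": [
    [[0,0,0,0.004,0],[0,0,0,0.004,0],[0,0,0,0.004,0],[0,0,0,0.004,0],[0,0,0,0.004,0],[0,0,0,0.004,0],[0,0,0,0.004,0],[0,0,0,0.004,0],[0,0,0,0.004,0],[0,0,0,0.004,0]]
  ]
}}

```text
time: 11.15
ee_pos: [0.5114, 0.2043, 0.0879]
tcp_rot: [[-0.9, 0.435, 0.001], [0.435, 0.9, 0.005], [0.001, 0.005, -1.0]]
ft_force: [-3.8, 5.2, 8.7]
width: -0.001
grasp_force: 4.5
```

```bash
python3 look.py 3
```

```text
11.15 z 0.08794 y 0.2043 fz 8.7 s -0.0440
11.2 z 0.08794 y 0.2042 fz 8.2 s -0.0434
11.25 z 0.08794 y 0.2043 fz 8.8 s -0.0424
v 0.0157 to go 0.0332
```

Request:
{"name": "carry_out", "arguments": {
  "commands": [
    [[0,0,0,-0.0014,0],[0,0,0,-0.0014,0],[0,0,0,-0.0014,0],[0,0,0,-0.0014,0],[0,0,0,-0.0014,0],[0,0,0,-0.0014,0],[0,0,0,-0.0014,0],[0,0,0,-0.0014,0],[0,0,0,-0.0014,0],[0,0,0,-0.0014,0]]
  ]
}}

```text
time: 12.3
ee_pos: [0.5114, 0.2043, 0.0876]
tcp_rot: [[-0.9, 0.435, 0.001], [0.435, 0.9, 0.005], [0.001, 0.005, -1.0]]
ft_force: [-3.7, 6.0, 8.8]
width: 0.004
grasp_force: 4.4
```

```bash
python3 look.py 3
```

```text
12.3 z 0.08757 y 0.2043 fz 8.8 s -0.0117
12.35 z 0.08758 y 0.2043 fz 8.9 s -0.0113
12.4 z 0.08756 y 0.2043 fz 8.6 s -0.0104
v 0.0133 to go 0.0012
```

Run:
```python
from h import *
im=vision.snapshot('top'); im2=vision.snapshot('side'); cv2.imwrite('pics/f_top.png',im[:,:,::-1]); cv2.imwrite('pics/f_side.png',im2[:,:,::-1])
a=cv2.resize(im[135:185,210:285],(600,400),interpolation=2); b=cv2.resize(im2[150:225,250:325],(400,400)) 
cv2.imwrite('pics/c1.png',cv2.resize(np.hstack([a,b])[:,:,::-1],(800,320)))
```

```text
(no output)
```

View pics/c1.png

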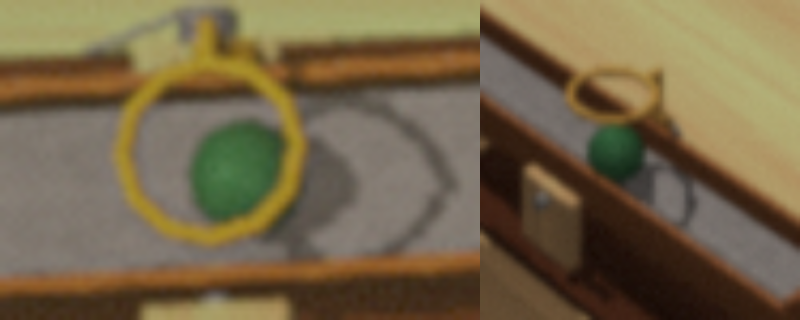

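The marble is under the ring in the top view, its left edge near column 240 and its right and lower edges hidden by the ring wire. That biases my blob fit, so I'll fit a circle of known radius to its unhidden edges only.

```bash
cat >> h.py <<'E'
from scipy.optimize import least_squares
def fitm(im,R=7.35):
    h=cv2.cvtColor(im,cv2.COLOR_RGB2HSV); g=np.zeros(h.shape[:2],np.uint8); b=(slice(135,190),slice(130,345))
    g[b]=cv2.inRange(h,(50,60,20),(95,255,255))[b]
    ring=cv2.dilate(cv2.inRange(h,(15,110,80),(38,255,255)),np.ones((3,3)),iterations=1)
    c=max(cv2.findContours(g,cv2.RETR_EXTERNAL,cv2.CHAIN_APPROX_NONE)[0],key=cv2.contourArea)[:,0]
    k=c[[ring[y,x]==0 for x,y in c]].astype(float)
    r=least_squares(lambda p:np.hypot(k[:,0]-p[0],k[:,1]-p[1])-R,c.mean(0),loss='soft_l1',f_scale=.4)
    return r.x,len(k)
def s_of(c,n=.0213):
    p=onz('top',c,.06+n); th=float(C['th']); v=p[:2]-C['O']; return -np.sin(th)*v[0]+np.cos(th)*v[1]
E
cat > look.py <<'E'
import sys; from h import *
T=[];S=[]
for i in range(int(sys.argv[1])):
    o=get_obs(); c,k=fitm(vision.snapshot('top')); s=s_of(c); T.append(o['time']);S.append(s); print(round(o['time'],2),'z %.5f fz %.1f s %.4f (%d)'%(o['ee_pos'][2],o['ft_force'][2],s,k))
    if i==0: print(c.round(1))
if len(T)>1: print('v %.4f'%np.polyfit(T,S,1)[0],'to go %.4f'%(SR-S[-1]))
E
python3 - <<'E'
from h import *
for f in('top0','f_top'):
    im=cv2.imread(f'pics/{f}.png')[:,:,::-1]
    c0=circ(im,(50,60,20),(95,255,255),(130,135,345,190))
    for R in(6.9,7.35): print(f,c0,fitm(im,R),s_of(fitm(im,R)[0]))
im=cv2.imread('pics/f_top.png')[:,:,::-1]
h=cv2.inRange(cv2.cvtColor(im,cv2.COLOR_RGB2HSV),(15,110,80),(38,255,255))
for y in range(146,172,2):
    x=np.where(h[y,220:275])[0]+220; print(y,x.tolist())
E
```

```text
top0 ((327.8753204345703, 159.20723152160645), (14.099653244018555, 14.761180877685547)) (array([327.8438352 , 159.11197857]), 43) -0.1890093113728795
top0 ((327.8753204345703, 159.20723152160645), (14.099653244018555, 14.761180877685547)) (array([327.89282886, 159.21955647]), 43) -0.18910304761127034
f_top ((246.03729248046875, 161.05205917358398), (11.176639556884766, 14.748530387878418)) (array([246.79075672, 161.67166883]), 25) -0.011293556457183954
f_top ((246.03729248046875, 161.05205917358398), (11.176639556884766, 14.748530387878418)) (array([247.20731717, 162.04204429]), 25) -0.012177787177167578
146 [221, 224, 225, 226, 229, 230, 231, 232, 233, 234, 235, 236, 237, 238, 239, 240, 241, 242, 243, 244, 245, 246, 247, 248, 249, 250, 251, 252, 253, 254, 255, 256, 257, 258, 259, 260, 261, 262, 263, 265, 266, 267, 269, 272, 273, 274]
148 [220, 221, 222, 223, 224, 225, 226, 227, 228, 229, 230, 231, 232, 233, 234, 235, 236, 237, 238, 239, 240, 241, 242, 243, 244, 245, 246, 247, 248, 249, 250, 251, 252, 253, 254, 261]
150 [229, 230, 231, 232, 233, 234, 235, 252, 253, 254, 255]
152 [229, 230, 231, 254, 255, 256]
154 [229, 230, 231, 254, 255, 256]
156 [228, 229, 230, 254, 255, 256, 257]
158 [228, 229, 230, 254, 255, 256, 257]
160 [228, 229, 230, 254, 255, 256, 257]
162 [229, 230, 253, 254, 255, 256]
164 [229, 230, 231, 252, 253, 254, 255, 256]
166 [230, 231, 232, 233, 250, 251, 252, 253, 254, 255]
168 [232, 233, 234, 235, 247, 248, 249, 250, 251, 252, 253]
170 [234, 235, 236, 237, 238, 239, 240, 241, 242, 243, 244, 245, 246, 247, 248, 249, 250, 251, 252]
```

```bash
python3 - <<'E'
from h import *
print(s_of((242.6,158.),.0683))
print(proj('top',onz('top',(242.6,158),.1283)-[0,0,.047]))
E
sed -i 's/^C=np.*/&\nSR=-0.009/' h.py; python3 look.py 2
```

```text
-0.00816356460067044
(np.float64(245.39992054383782), np.float64(162.461641882864))
12.55 z 0.08758 fz 8.9 s -0.0102 (25)
[246.3 162.1]
12.6 z 0.08756 fz 8.8 s -0.0094 (27)
v 0.0147 to go 0.0004
```

Request:
{"name": "carry_out", "arguments": {
  "commands": [
    [[0,0,0,0.0045,0],[0,0,0,0.0045,0],[0,0,0,0.0045,0],[0,0,0,0.0045,0],[0,0,0,0.0045,0],[0,0,0,0.0006,0],[0,0,0,0.0006,0],[0,0,0,0.0006,0],[0,0,0,0.0006,0],[0,0,0,0.0006,0]]
  ]
}}

```text
time: 13.65
ee_pos: [0.5114, 0.2042, 0.0877]
tcp_rot: [[-0.9, 0.436, 0.001], [0.436, 0.9, 0.005], [0.001, 0.005, -1.0]]
ft_force: [-2.7, 6.2, 8.9]
width: -0.001
grasp_force: 4.4
```

```bash
sed -i 's/^SR=.*/SR=-0.0085/' h.py; python3 look.py 3
```

```text
13.65 z 0.08773 fz 8.9 s 0.0027 (26)
[240.5 162.4]
13.7 z 0.08770 fz 9.2 s 0.0032 (26)
13.75 z 0.08771 fz 9.2 s 0.0033 (27)
v 0.0053 to go -0.0118
```

Request:
{"name": "carry_out", "arguments": {
  "commands": [
    [[0,0,0,0.004,0],[0,0,0,0.004,0],[0,0,0,0.004,0],[0,0,0,0.004,0],[0,0,0,0.004,0],[0,0,0,0,0],[0,0,0,0,0],[0,0,0,0,0],[0,0,0,0,0],[0,0,0,0,0]]
  ]
}}

```text
time: 14.8
ee_pos: [0.5113, 0.2043, 0.0877]
tcp_rot: [[-0.9, 0.435, 0.001], [0.435, 0.9, 0.005], [0.001, 0.005, -1.0]]
ft_force: [-2.4, 6.4, 8.6]
width: -0.004
grasp_force: 4.4
```

```bash
python3 look.py 3
```

```text
14.8 z 0.08770 fz 8.6 s 0.0079 (23)
[238.1 162.4]
14.85 z 0.08770 fz 9.0 s 0.0083 (23)
14.9 z 0.08772 fz 9.1 s 0.0083 (23)
v 0.0047 to go -0.0168
```

Request:
{"name": "carry_out", "arguments": {
  "commands": [
    [[0,0,0,0.004,0],[0,0,0,0.004,0],[0,0,0,0.004,0],[0,0,0,0.004,0],[0,0,0,0.004,0],[0,0,0,0.004,0],[0,0,0,0.004,0],[0,0,0,0.004,0],[0,0,0,0.004,0],[0,0,0,0.004,0]]
  ]
}}

```text
time: 15.95
ee_pos: [0.5113, 0.2041, 0.0887]
tcp_rot: [[-0.9, 0.436, 0.001], [0.436, 0.9, 0.004], [0.001, 0.005, -1.0]]
ft_force: [-2.2, 5.5, 7.7]
width: 0.002
grasp_force: 4.3
```

```bash
python3 look.py 3
```

```text
15.95 z 0.08867 fz 7.7 s 0.0107 (21)
[236.8 162.4]
16.0 z 0.08869 fz 8.2 s 0.0106 (21)
16.05 z 0.08869 fz 8.0 s 0.0106 (22)
v -0.0016 to go -0.0191
```

Request:
{"name": "carry_out", "arguments": {
  "commands": [
    [[0,0,0,0.004,0],[0,0,0,0.004,0],[0,0,0,0.004,0],[0,0,0,0.004,0],[0,0,0,0.004,0],[0,0,0,0.004,0],[0,0,0,0.004,0],[0,0,0,0.004,0],[0,0,0,0.004,0],[0,0,0,0.004,0]]
  ]
}}

```text
time: 17.1
ee_pos: [0.5114, 0.204, 0.0896]
tcp_rot: [[-0.9, 0.436, 0.001], [0.436, 0.9, 0.004], [0.001, 0.004, -1.0]]
ft_force: [-2.9, 5.4, 7.5]
width: -0.002
grasp_force: 4.2
```

```bash
python3 look.py 3
```

```text
17.1 z 0.08965 fz 7.5 s 0.0101 (24)
[237.1 162.6]
17.15 z 0.08966 fz 7.3 s 0.0102 (22)
17.2 z 0.08963 fz 8.1 s 0.0106 (23)
v 0.0049 to go -0.0191
```

The marble is at rest about 19 mm past the ring centre. There is clearly a friction dead band, which makes holding it easy. Next I'll raise the paddle gradually until it creeps back.

Request:
{"name": "carry_out", "arguments": {
  "commands": [
    [[0,0,0,0.002,0],[0,0,0,0.004,0],[0,0,0,0.006,0],[0,0,0,0.008,0],[0,0,0,0.01,0],[0,0,0,0.012,0],[0,0,0,0.012,0],[0,0,0,0.012,0],[0,0,0,0.012,0],[0,0,0,0.012,0]]
  ]
}}

```text
time: 18.25
ee_pos: [0.5114, 0.2035, 0.0926]
tcp_rot: [[-0.9, 0.436, 0.001], [0.436, 0.9, 0.004], [0.001, 0.004, -1.0]]
ft_force: [-1.4, 4.8, 7.6]
width: -0.001
grasp_force: 3.8
```

```bash
python3 look.py 2
```

```text
18.25 z 0.09256 fz 7.6 s 0.0093 (26)
[237.5 162.4]
18.3 z 0.09255 fz 7.7 s 0.0101 (28)
v 0.0161 to go -0.0186
```

Request:
{"name": "carry_out", "arguments": {
  "commands": [
    [[0,0,0,0.002,0],[0,0,0,0.004,0],[0,0,0,0.006,0],[0,0,0,0.008,0],[0,0,0,0.008,0],[0,0,0,0.008,0],[0,0,0,0.008,0],[0,0,0,0.008,0],[0,0,0,0.008,0],[0,0,0,0.008,0]]
  ]
}}

```text
time: 19.35
ee_pos: [0.5114, 0.2031, 0.0945]
tcp_rot: [[-0.9, 0.436, 0.001], [0.436, 0.9, 0.003], [0.001, 0.003, -1.0]]
ft_force: [-2.1, 3.8, 7.7]
width: -0.007
grasp_force: 3.5
```

```bash
python3 look.py 2
```

```text
19.35 z 0.09446 fz 7.7 s 0.0105 (22)
[236.9 162.4]
19.4 z 0.09446 fz 7.1 s 0.0096 (22)
v -0.0172 to go -0.0181
```

Request:
{"name": "carry_out", "arguments": {
  "commands": [
    [[0,0,0,0.002,0],[0,0,0,0.004,0],[0,0,0,0.006,0],[0,0,0,0.006,0],[0,0,0,0.006,0],[0,0,0,0.006,0],[0,0,0,0.006,0],[0,0,0,0.006,0],[0,0,0,0.006,0],[0,0,0,0.006,0]]
  ]
}}

```text
time: 20.45
ee_pos: [0.5114, 0.2028, 0.0959]
tcp_rot: [[-0.9, 0.436, 0.001], [0.436, 0.9, 0.003], [0.0, 0.003, -1.0]]
ft_force: [-2.3, 4.1, 6.8]
width: -0.0
grasp_force: 3.3
```

```bash
python3 look.py 2
```

```text
20.45 z 0.09589 fz 6.8 s 0.0093 (22)
[237.5 162.4]
20.5 z 0.09592 fz 6.3 s 0.0092 (21)
v -0.0020 to go -0.0177
```

Request:
{"name": "carry_out", "arguments": {
  "commands": [
    [[0,0,0,0.002,0],[0,0,0,0.004,0],[0,0,0,0.006,0],[0,0,0,0.006,0],[0,0,0,0.006,0],[0,0,0,0.006,0],[0,0,0,0.006,0],[0,0,0,0.006,0],[0,0,0,0.006,0],[0,0,0,0.006,0]]
  ]
}}

```text
time: 21.55
ee_pos: [0.5114, 0.2025, 0.0973]
tcp_rot: [[-0.9, 0.436, 0.001], [0.436, 0.9, 0.003], [0.0, 0.003, -1.0]]
ft_force: [-2.6, 3.2, 7.5]
width: -0.001
grasp_force: 3.2
```

```bash
python3 look.py 2
```

```text
21.55 z 0.09735 fz 7.5 s 0.0087 (25)
[237.7 162.4]
21.6 z 0.09738 fz 6.2 s 0.0084 (25)
v -0.0051 to go -0.0169
```

Request:
{"name": "carry_out", "arguments": {
  "commands": [
    [[0,0,0,0.003,0],[0,0,0,0.003,0],[0,0,0,0.003,0],[0,0,0,0.003,0],[0,0,0,0.003,0],[0,0,0,0.003,0],[0,0,0,0.003,0],[0,0,0,0.003,0],[0,0,0,0.003,0],[0,0,0,0.003,0]]
  ]
}}

```text
time: 22.65
ee_pos: [0.5115, 0.2023, 0.0981]
tcp_rot: [[-0.9, 0.437, 0.001], [0.437, 0.9, 0.002], [0.0, 0.003, -1.0]]
ft_force: [-1.9, 2.1, 5.6]
width: -0.003
grasp_force: 3.1
```

```bash
python3 look.py 2
```

```text
22.65 z 0.09806 fz 5.6 s 0.0083 (24)
[237.9 162.6]
22.7 z 0.09805 fz 6.2 s 0.0079 (26)
v -0.0074 to go -0.0164
```

Request:
{"name": "carry_out", "arguments": {
  "commands": [
    [[0,0,0,0.006,0],[0,0,0,0.006,0],[0,0,0,0.006,0],[0,0,0,0.006,0],[0,0,0,0.006,0],[0,0,0,0.006,0],[0,0,0,0.006,0],[0,0,0,0.006,0],[0,0,0,0.003,0],[0,0,0,0.0,0]]
  ]
}}

```text
time: 23.75
ee_pos: [0.5114, 0.2023, 0.0981]
tcp_rot: [[-0.9, 0.437, 0.001], [0.437, 0.9, 0.002], [0.0, 0.003, -1.0]]
ft_force: [-1.3, 2.2, 6.5]
width: 0.003
grasp_force: 3.2
```

```bash
python3 look.py 2
```

```text
23.75 z 0.09806 fz 6.5 s 0.0072 (24)
[238.4 162.4]
23.8 z 0.09798 fz 4.9 s 0.0074 (23)
v 0.0045 to go -0.0159
```

Request:
{"name": "carry_out", "arguments": {
  "commands": [
    [[0,0,0,0.01,0],[0,0,0,0.01,0],[0,0,0,0.01,0],[0,0,0,0.01,0],[0,0,0,0.01,0],[0,0,0,0.01,0],[0,0,0,0.01,0],[0,0,0,0.01,0],[0,0,0,0.002,0],[0,0,0,-0.006,0]]
  ]
}}

```text
time: 24.85
ee_pos: [0.5114, 0.2026, 0.0966]
tcp_rot: [[-0.9, 0.437, 0.001], [0.437, 0.9, 0.003], [0.0, 0.003, -1.0]]
ft_force: [-2.4, 4.4, 8.6]
width: 0.001
grasp_force: 3.6
```

```bash
python3 look.py 2
```

```text
24.85 z 0.09664 fz 8.6 s 0.0019 (24)
[240.8 162.4]
24.9 z 0.09635 fz 6.3 s 0.0020 (25)
v 0.0023 to go -0.0105
```

Request:
{"name": "carry_out", "arguments": {
  "commands": [
    [[0,0,0,0.017,0],[0,0,0,0.017,0],[0,0,0,0.017,0],[0,0,0,0.017,0],[0,0,0,0.017,0],[0,0,0,0.017,0],[0,0,0,0.017,0],[0,0,0,0.017,0],[0,0,0,0.017,0],[0,0,0,0.0,0]]
  ]
}}

```text
time: 25.95
ee_pos: [0.5114, 0.2024, 0.097]
tcp_rot: [[-0.9, 0.437, 0.001], [0.437, 0.9, 0.003], [0.0, 0.003, -1.0]]
ft_force: [-1.9, 5.6, 8.6]
width: -0.0
grasp_force: 4.1
```

```bash
python3 look.py 2
```

```text
25.95 z 0.09702 fz 8.6 s -0.0094 (26)
[246.  162.3]
26.0 z 0.09635 fz 6.2 s -0.0100 (27)
v -0.0115 to go 0.0015
```

Request:
{"name": "carry_out", "arguments": {
  "commands": [
    [[0,0,0,-0.014,0],[0,0,0,-0.014,0],[0,0,0,-0.014,0],[0,0,0,-0.014,0],[0,0,0,-0.014,0],[0,0,0,-0.014,0],[0,0,0,-0.014,0],[0,0,0,-0.014,0],[0,0,0,-0.014,0],[0,0,0,-0.014,0]]
  ]
}}

```text
time: 27.05
ee_pos: [0.5115, 0.203, 0.0934]
tcp_rot: [[-0.9, 0.436, 0.001], [0.436, 0.9, 0.003], [0.0, 0.003, -1.0]]
ft_force: [-1.2, 4.9, 7.2]
width: 0.002
grasp_force: 3.8
```

```bash
python3 look.py 2
python3 - <<'E'
from h import *
im=vision.snapshot('top'); im2=vision.snapshot('side'); cv2.imwrite('pics/g_side.png',im2[:,:,::-1])
a=cv2.resize(im[135:185,210:285],(600,400),interpolation=2); b=cv2.resize(im2[150:225,250:325],(400,400)) 
cv2.imwrite('pics/c2.png',cv2.resize(np.hstack([a,b])[:,:,::-1],(800,320)))
h=cv2.inRange(cv2.cvtColor(im,cv2.COLOR_RGB2HSV),(15,110,80),(38,255,255))
w=[np.where(h[y,220:275])[0]+220 for y in (154,156,158,160,162)]; cx=np.mean([(x[0]+x[-1])/2 for x in w]); print(cx,s_of((cx,158),.0683))
m=circ(im2,(50,60,20),(95,255,255),(250,150,325,225)); c=fitm(im)[0]; print('two-view marble',two(c,m[0]))
th=float(C['th']); print('ring mark world',C['O']+SR*np.array([-np.sin(th),np.cos(th)]))
E
```

```text
27.05 z 0.09338 fz 7.2 s -0.0098 (25)
[246.1 162.2]
27.1 z 0.09337 fz 8.5 s -0.0097 (27)
v 0.0023 to go 0.0012
243.5 -0.01004764180862986
two-view marble (array([0.61154878, 0.01624921, 0.08335622]), np.float64(3.86230957735649e-05))
ring mark world [0.61206228 0.01780029]
```

View pics/c2.png

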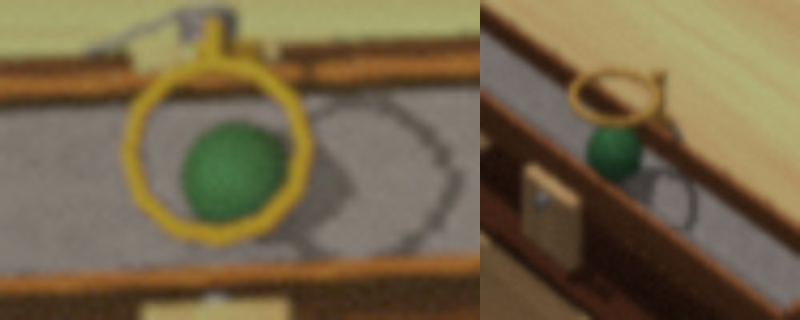

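The marble is at rest within about 2 mm of the ring centre: top-view px (246.1,162.2), and the two views agree on height at 83 mm. Now I'll hold for over 4 s.

Request:
{"name": "carry_out", "arguments": {
  "commands": [
    [[0,0,0,0,0],[0,0,0,0,0],[0,0,0,0,0],[0,0,0,0,0],[0,0,0,0,0],[0,0,0,0,0],[0,0,0,0,0],[0,0,0,0,0],[0,0,0,0,0],[0,0,0,0,0]]
  ]
}}

```text
time: 28.25
ee_pos: [0.5115, 0.203, 0.0934]
tcp_rot: [[-0.9, 0.436, 0.001], [0.436, 0.9, 0.003], [0.0, 0.003, -1.0]]
ft_force: [-1.9, 5.8, 7.8]
width: -0.004
grasp_force: 3.8
```

Request:
{"name": "carry_out", "arguments": {
  "commands": [
    [[0,0,0,0,0],[0,0,0,0,0],[0,0,0,0,0],[0,0,0,0,0],[0,0,0,0,0],[0,0,0,0,0],[0,0,0,0,0],[0,0,0,0,0],[0,0,0,0,0],[0,0,0,0,0]]
  ]
}}

```text
time: 29.25
ee_pos: [0.5115, 0.203, 0.0934]
tcp_rot: [[-0.9, 0.436, 0.001], [0.436, 0.9, 0.003], [0.0, 0.003, -1.0]]
ft_force: [-1.8, 4.4, 7.7]
width: 0.002
grasp_force: 3.8
```

Request:
{"name": "carry_out", "arguments": {
  "commands": [
    [[0,0,0,0,0],[0,0,0,0,0],[0,0,0,0,0],[0,0,0,0,0],[0,0,0,0,0],[0,0,0,0,0],[0,0,0,0,0],[0,0,0,0,0],[0,0,0,0,0],[0,0,0,0,0]]
  ]
}}

```text
time: 30.25
ee_pos: [0.5115, 0.203, 0.0934]
tcp_rot: [[-0.9, 0.436, 0.001], [0.436, 0.9, 0.003], [0.0, 0.003, -1.0]]
ft_force: [-3.2, 4.6, 7.6]
width: 0.001
grasp_force: 3.8
```

Request:
{"name": "carry_out", "arguments": {
  "commands": [
    [[0,0,0,0,0],[0,0,0,0,0],[0,0,0,0,0],[0,0,0,0,0],[0,0,0,0,0],[0,0,0,0,0],[0,0,0,0,0],[0,0,0,0,0],[0,0,0,0,0],[0,0,0,0,0]]
  ]
}}

```text
time: 31.25
ee_pos: [0.5115, 0.203, 0.0934]
tcp_rot: [[-0.9, 0.436, 0.001], [0.436, 0.9, 0.003], [0.0, 0.003, -1.0]]
ft_force: [-1.3, 4.9, 7.6]
width: 0.001
grasp_force: 3.8
```

Request:
{"name": "carry_out", "arguments": {
  "commands": [
    [[0,0,0,0,0],[0,0,0,0,0],[0,0,0,0,0],[0,0,0,0,0],[0,0,0,0,0],[0,0,0,0,0],[0,0,0,0,0],[0,0,0,0,0],[0,0,0,0,0],[0,0,0,0,0]]
  ]
}}

```text
time: 32.25
ee_pos: [0.5115, 0.2029, 0.0934]
tcp_rot: [[-0.9, 0.436, 0.001], [0.436, 0.9, 0.003], [0.0, 0.003, -1.0]]
ft_force: [-3.1, 6.1, 7.4]
width: -0.0
grasp_force: 3.8
```

```bash
python3 look.py 2
```

```text
32.25 z 0.09341 fz 7.4 s -0.0097 (26)
[246.1 162.2]
32.3 z 0.09339 fz 7.8 s -0.0097 (25)
v 0.0009 to go 0.0012
```

It held still for over 5 s. Now I'll roll it on gently.

Request:
{"name": "carry_out", "arguments": {
  "commands": [
    [[0,0,0,-0.015,0],[0,0,0,-0.03,0],[0,0,0,-0.03,0],[0,0,0,-0.03,0],[0,0,0,-0.03,0],[0,0,0,-0.03,0],[0,0,0,-0.03,0],[0,0,0,-0.03,0],[0,0,0,-0.03,0],[0,0,0,-0.03,0]]
  ]
}}

```text
time: 33.35
ee_pos: [0.5115, 0.204, 0.0861]
tcp_rot: [[-0.9, 0.436, 0.002], [0.436, 0.9, 0.004], [0.001, 0.005, -1.0]]
ft_force: [-2.3, 7.1, 8.1]
width: 0.002
grasp_force: 4.6
```

```bash
python3 look.py 2
```

```text
33.35 z 0.08611 fz 8.1 s 0.0248 (16)
[230.5 162.9]
33.4 z 0.08609 fz 9.3 s 0.0270 (20)
v 0.0442 to go -0.0355
```

Request:
{"name": "carry_out", "arguments": {
  "commands": [
    [[0,0,0,-0.004,0],[0,0,0,-0.004,0],[0,0,0,-0.004,0],[0,0,0,-0.004,0],[0,0,0,-0.004,0],[0,0,0,-0.004,0],[0,0,0,-0.004,0],[0,0,0,-0.004,0],[0,0,0,-0.004,0],[0,0,0,-0.004,0]]
  ]
}}

```text
time: 34.45
ee_pos: [0.5114, 0.2041, 0.0851]
tcp_rot: [[-0.9, 0.436, 0.001], [0.436, 0.9, 0.005], [0.001, 0.005, -1.0]]
ft_force: [-1.9, 7.4, 8.8]
width: 0.0
grasp_force: 4.5
```

```bash
python3 look.py 2
```

```text
34.45 z 0.08508 fz 8.8 s 0.1115 (45)
[191.3 165.4]
34.5 z 0.08508 fz 8.6 s 0.1161 (45)
v 0.0919 to go -0.1246
```

Request:
{"name": "carry_out", "arguments": {
  "commands": [
    [[0,0,0,0,0],[0,0,0,0,0],[0,0,0,0,0],[0,0,0,0,0],[0,0,0,0,0],[0,0,0,0,0],[0,0,0,0,0],[0,0,0,0,0],[0,0,0,0,0],[0,0,0,0,0]]
  ]
}}

```text
time: 35.55
ee_pos: [0.5116, 0.2038, 0.0851]
tcp_rot: [[-0.9, 0.436, 0.002], [0.436, 0.9, 0.004], [0.0, 0.005, -1.0]]
ft_force: [-2.7, 6.7, 8.7]
width: 0.0
grasp_force: 4.7
```

Request:
{"name": "carry_out", "arguments": {
  "commands": [
    [[0,0,0,0,0],[0,0,0,0,0],[0,0,0,0,0],[0,0,0,0,0],[0,0,0,0,0],[0,0,0,0,0],[0,0,0,0,0],[0,0,0,0,0],[0,0,0,0,0],[0,0,0,0,0]]
  ]
}}

```text
time: 36.55
ee_pos: [0.5116, 0.2038, 0.0851]
tcp_rot: [[-0.9, 0.436, 0.002], [0.436, 0.9, 0.004], [0.0, 0.005, -1.0]]
ft_force: [-2.0, 6.7, 9.6]
width: 0.001
grasp_force: 4.7
```

Run:
```python
from h import *
im=vision.snapshot('top'); im2=vision.snapshot('side')
cv2.imwrite('pics/c3.png',np.hstack([cv2.resize(im[120:240,80:240],(533,400)),cv2.resize(im2[120:220,190:290],(400,400))])[:,:800,::-1])
```

```text
(no output)
```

View pics/c3.png

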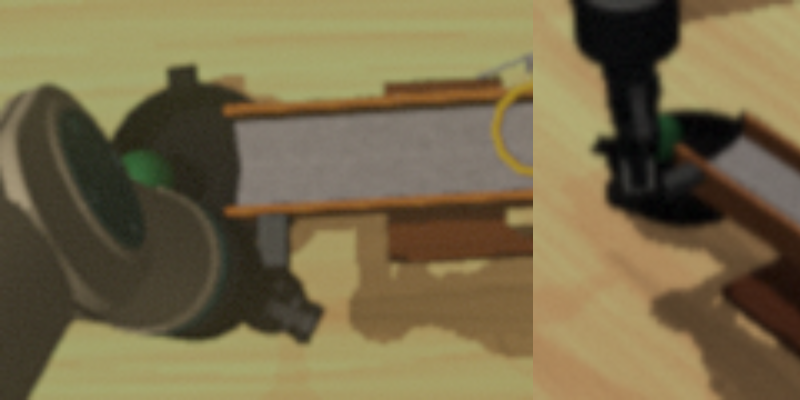

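The marble is in the ashtray, at crop (148,168). Now I'll release the chute by raising the tool slowly, then move it away.

Request:
{"name": "carry_out", "arguments": {
  "commands": [
    [[0,0,0,0.02,0],[0,0,0,0.04,0],[0,0,0,0.06,0],[0,0,0,0.08,0],[0,0,0,0.1,0],[0,0,0,0.14,0],[0,0,0,0.22,0],[0,0,0,0.32,0],[0,0,0,0.42,0],[0,0,0,0.5,0]]
  ]
}}

```text
time: 37.65
ee_pos: [0.5113, 0.2002, 0.2103]
tcp_rot: [[-0.899, 0.438, 0.0], [0.438, 0.899, -0.0], [-0.0, -0.0, -1.0]]
ft_force: [0.3, -0.4, -0.2]
width: -0.002
grasp_force: 0.0
```

Request:
{"name": "carry_out", "arguments": {
  "commands": [
    [[0,-0.05,0.1,0.03,0],[0,-0.1,0.2,0.06,0],[0,-0.18,0.35,0.06,0],[0,-0.26,0.5,0.06,0],[0,-0.34,0.65,0.06,0],[0,-0.42,0.8,0.06,0],[0,-0.45,0.85,0.06,0],[0,-0.45,0.85,0.06,0],[0,-0.45,0.85,0.06,0],[0,-0.45,0.85,0.06,0]]
  ]
}}

```text
time: 38.65
ee_pos: [0.4004, 0.4106, 0.2239]
tcp_rot: [[-0.898, 0.441, 0.001], [0.441, 0.898, -0.002], [-0.001, -0.001, -1.0]]
ft_force: [1.2, -0.3, 0.3]
width: 0.0
grasp_force: 0.0
```

Run:
```python
from h import *
im=vision.snapshot('top'); im2=vision.snapshot('side'); print(get_obs()['ft_force'])
cv2.imwrite('pics/c4.png',np.hstack([cv2.resize(im[120:240,80:350],(540,240)),cv2.resize(im2[120:240,190:320],(260,240))])[:,:,::-1])
t=cv2.imread('pics/top0.png')[:,:,::-1]
for f in(t,im):print(circ(f,(0,0,0),(180,255,75),(140,198,180,225)),blobs(f,(0,0,0),(180,255,50),(105,130,140,205))[:1])
```

```text
[-0.64881647  0.49046117 -0.32496333]
((159.42890739440918, 208.10934829711914), (19.277307510375977, 20.162315368652344)) [(461, [112, 147, 28, 51], [123.5, 171.1])]
((159.4375705718994, 208.16212558746338), (19.328861236572266, 20.071910858154297)) [(151, [113, 147, 27, 24], [124.7, 156.6])]
```

View pics/c4.png

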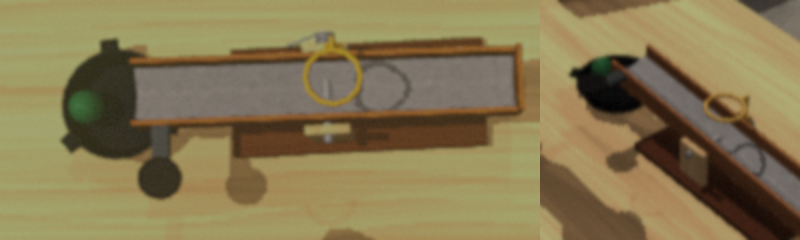

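The marble lies in the ashtray at crop (85,106). The paddle is back at its home pixel (159.4,208.1), the ring and ashtray haven't moved, and the arm is clear.

```bash
python3 -c "
from workcell import ctrl; print(ctrl.hand_in())"
```

```text
the job is handed in; nothing more can be done
None
```

The job is handed in at about 39 s: the marble rested within about 2 mm of the ring centre for over 5 s (after first overshooting by about 19 mm and being rolled back), then rolled off at about 0.1 m/s into the ashtray, and the chute sprang back to its home tilt with the ring and ashtray where they were.

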